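Find the edge former that fits the radius gauge

TASK

Touch the steel radius gauge (red sprung grip) down over the rounded top edges of the three green formers on the rack and find the one it fits: it goes fully home there, neither standing high on its legs nor rocking loosely. Press it home on that former until its spring gives about halfway, feel that it is snug, and leave it sitting there upright, level and square, about midway along the former. Be gentle: never force the gauge down or sideways, and leave everything else as it stands.

Things in the scene. Friction and masses are not known exactly. Their poses are not given: they have to be found in the camera images.
- gauge: Loose radius gauge, 0.21 kg, standing upright on two legs. Origin: middle of the legs' underside (spring free); z up, y across the legs. Red grip 24 mm in y, 22 mm in x, from 54 to 94 mm above the origin; grasp it by its y faces. Below it a steel U-shaped leaf (24 mm in x, 53 in y, 38.5 high) on a spring guide. A former enters the notch with its thickness along y; half a turn makes no difference.
- gauge_leaf (a joint): How far the spring between grip and leaf is pressed together, m: 0 (free) to 0.010 (end stop); 1.2 N per mm, 12 N at the stop. The leaf moves towards the grip along the gauge's z.
- gauge_crown (a point): The highest point of the leaf's notch, midway in its thickness, 28.5 mm above the leg ends; it lies on the former's top when the gauge is home. The notch opens downwards, is 37 mm wide between 8 mm legs with ends rounded at 4 mm radius, and ends above in a half-round of 18.5 mm radius.
- gauge_grip (a point): A point in the grip's axis, 76 mm above the gauge's origin: a good height to grasp.
- rack: Fixed board, 84 mm (x) by 236 mm (y) by 12 mm; origin under its middle on the table. Three fixed upright green bars (formers) stand in a row along its y, each 50 mm long along the rack's x, with a half-round top edge along x. Thickness 31, 36, 41 mm (half of it is the edge's radius); which stands where changes. Top above the table: 46 mm for the 31 mm one, else 50 mm.
- place_1 (a point): Mark of the first former place: rack y = -72 mm, midway along the former, 50 mm above the table. The former there is up to 3 mm off the mark along the rack's y, which nothing but touch or sight tells.
- place_2 (a point): Mark of the middle place, rack y = 0, otherwise like place_1. How it fits: on the 36 mm former the gauge sinks until its crown is 50 mm above the table, with 0.5 mm play each side. On the 31 mm one the crown goes down to 46 mm, with 3 mm play each side: it rocks. On the 41 mm one it stands on its leg ends, the crown 10 mm or more too high.
- place_3 (a point): Mark of the third place, rack y = +72 mm, otherwise like place_1.
- spool_red: Bystander: red thread spool, 42 mm wide, 65 mm high, loose on the table; origin under its middle. Leave it alone.
- spool_white: Bystander: white thread spool, 48 mm wide, 65 mm high, loose on the table; origin under its middle. Leave it alone.
- glue_can: Bystander: glue tin, 67 mm wide, 106 mm high, loose on the table; origin under its middle. Leave it alone.
- iron_weight: Bystander: black iron weight, 55 mm wide, 61 mm high, loose on the table; origin under its middle. Leave it alone.
Things that resemble listed ones, but are neither listed nor needed, are in the scene too. What is meant by the gauge is not yellow, and is the smaller of those in its own colour.

How it is judged:
By the outcome, as a careful person would: the job done as asked, in the order asked, and still so for the second after the job is handed in, with the robot touching nothing.
It also fails if it takes over 54 s, if anything falls off the work surface, if the arm or the gripper's body presses on something with over 40 N, if the wrist force passes 120 N, or if a joint passes its speed limit or range.

ROBOT

A 6-joint arm with a two-finger parallel gripper is mounted at the origin on the work surface; the furniture and walls round the work are solid. World frame = base frame: x ahead of the robot, y to its left, z up, the work surface at z = 0. Lengths are in m, angles in rad, forces in N, time in s.
With the tool pointing down it reaches from about 0.325 to 1 m from the base axis. Payload 5.1 kg.
Tool frame: the origin (TCP) lies midway between the tips of the shut fingers; the grasp point (between the pads) lies 19 mm behind it; y points along the fingers, x is the direction in which the jaws open and shut, and the axes are right-handed (so a half turn about y gives the same grasp; the last joint's range is limited). The gripper opens to 85 mm and grips with 20 to 120 N. Pads are 22 mm wide; open, the fingers measure 114 mm over their backs; the gripper's body (76 mm by 85 mm) begins 54 mm behind the grasp point. The pads swing forward as they close: fully open they stand 13 mm farther back than shut.
Start: joints at [-1.273, 0.124, 1.65, -0, 1.367, -0.083], TCP at [0.242, -0.603, 0.207] pointing down, gripper open.
Joint ranges: [-2.61, 2.61], [-1.02, 2.33], [0.03, 2.71], [-1.35, 4.49], [0.32, 2.68], [-2.91, 2.91]. Speed limits (rad/s): [2.57, 2.57, 3.14, 3.14, 3.14, 3.14].

INTERFACE

Orientations are given as a unit quaternion [w, x, y, z].
In Python, from station import state, get_image, camera_info, sign_off gives the robot as it stands.
- The arm moves only by the shell command python3 -m pendant 'ROWS' [FORCE]. ROWS is JSON, a list of rows, each an object with "rotation": the turn, a rotation vector about the world's x, y, z in rad, a list of three; "travel": the shift along the world's x, y, z in mm, a list of three; "hand": the opening, from 0 (shut) to 1 (fully open). A call has 1 to 20 rows; each row is the pose to reach, as a shift and turn from the pose commanded when the call began; what a row does not reach only later rows make up. A row lasts 1/10 s, in which the tool goes at most 50 mm and 8.59 degrees, less where a joint would pass 70% of its speed; a pose out of reach is approached as far as the arm can. A call with a gripper value outside its range is refused whole. The fingers move at their own pace and stop on an object; FORCE is the grip in N (left out, the last holds). Time passes only in rows, so rows that repeat a pose let the fingers close. It gives the time, the measured TCP pose, the force and the opening at its end, in the units of the state.
- state(): the state, without advancing time (a new reading comes with each control period).
- get_image(name): name is "side" or "top" or "wrist"; returns the picture (400x640x3 uint8, red, green, blue); there is no depth.
- camera_info(name): a dict with "camera_matrix" (3x3 intrinsics, pixels), "camera_from_world" (4x4, takes a point from world to camera coordinates). Camera axes: x right, y down, z forward; pixel columns grow to the right and rows downward; lengths in m; the calibration is good to about 2 mm. A picture is of the moment at which its call begins: read the wrist's pose just before it. camera_info takes no time and is no camera call; for the wrist camera it gives the pose at the moment of the call.
- sign_off(): hands the job in, once; it reports no verdict.
The state is a dict: "t": time; "qpos": joint angles; "qd": joint speeds; "tau": joint torques, N m; "tcp_pos": TCP position; "eef_rot": TCP orientation; "force": force on the tool from outside, world axes, zero at the start; "torque": the same for the moment, N m; "finger_gap": finger opening in m.
Only numpy, scipy, OpenCV 4.12 (cv2) and the standard library are available. Lean on these libraries where they do the work, as an engineer would, in place of code of your own. Each camera call takes 0.05 s, during which the arm holds its last target. There are 200 camera calls.

## Working session

There is one attempt and no reset: what is moved stays moved. The work goes in short steps, Python scripts to look and compute and a shell command to move; the robot and the scene stay as the last step left them, time stands still between calls to the robot, and variables do not carry over. Pictures are saved under pics/ and viewed, about 8 in all and at most 12, crops included, and the job is handed in when it is done.

```bash
mkdir -p pics; ls; cat > h.py <<'E'
import numpy as np,cv2
from station import state,get_image,camera_info,sign_off
def save(n,f):
    im=get_image(n); cv2.imwrite('pics/'+f,im[:,:,::-1]); return im
def proj(n,p,ci=None):
    ci=ci or camera_info(n); K=np.array(ci['camera_matrix']);T=np.array(ci['camera_from_world'])
    c=T@np.append(p,1); u=K@c[:3]; return u[:2]/u[2]
def ray(n,u,v,z,ci=None):
    ci=ci or camera_info(n); K=np.array(ci['camera_matrix']);T=np.array(ci['camera_from_world'])
    d=T[:3,:3].T@np.linalg.inv(K)@[u,v,1]; o=-T[:3,:3].T@T[:3,3]
    return o+d*(z-o[2])/d[2]
E
python3 - <<'E'
from h import *
a=save('top','top0.png');b=save('side','side0.png')
cv2.imwrite('pics/both.png',np.vstack([a,b])[:,:,::-1][:, :])
for n in('top','side'):
    T=np.array(camera_info(n)['camera_from_world']);print(n,-T[:3,:3].T@T[:3,3],T[2,:3])
print(state())
E
```

```text
pics
top [ 0.34358384 -0.10730824  0.89634983] [ 0.16141855  0.00512096 -0.98687275]
side [0.48951386 0.70673744 0.36324645] [-0.03589255 -0.94506649 -0.3249016 ]
{'t': 0.1, 'qpos': array([-1.27260458e+00,  1.24446718e-01,  1.65155840e+00, -2.94389034e-05,
        1.36751357e+00, -8.26010207e-02]), 'qd': array([-0.00025603, -0.00190482, -0.00296364,  0.00098974,  0.00197224,
        0.00242397]), 'tau': array([ 3.91286940e-04, -4.24929035e+01, -3.66654181e+01, -1.51567456e-04,
        3.90012923e-03,  4.72564452e-06]), 'tcp_pos': array([ 0.24136078, -0.60286824,  0.20575918]), 'eef_rot': array([ 0.5860086 , -0.58517066,  0.39687556, -0.39580174]), 'force': array([ 0.17293764,  0.24882609, -0.06877642]), 'torque': array([-0.05452921,  0.02433258, -0.01261709]), 'finger_gap': 0.0853478890072413}
```

View pics/top0.png

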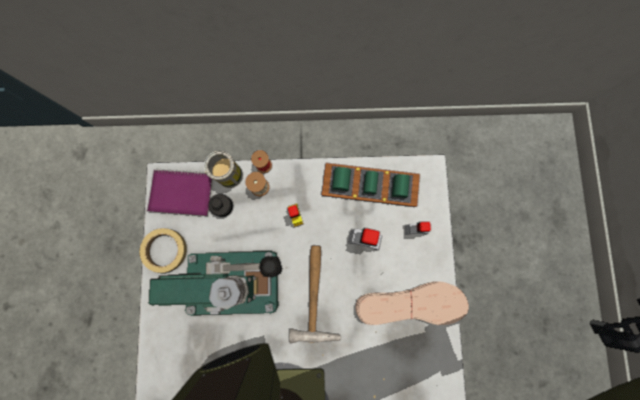

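View pics/side0.png

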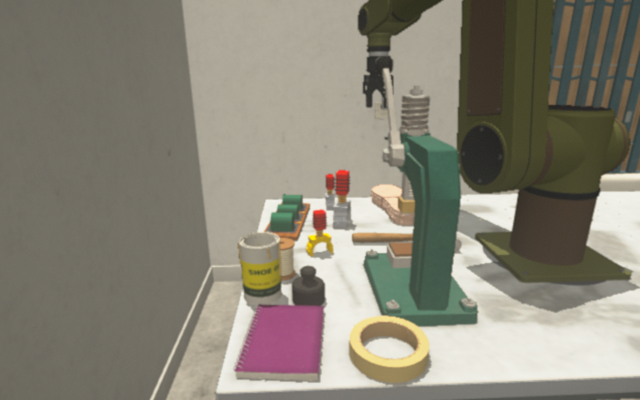

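Candidates: yellow-legged gauge at top (294,214), large steel one at (367,238), and small steel one at (422,228). The last fits the description (not yellow, smaller). I'll check it in a close crop, along with the rack.

```bash
python3 - <<'E'
from h import *
a=cv2.imread('pics/top0.png');b=cv2.imread('pics/side0.png')
c=cv2.resize(a[150:260,310:450],(760,597),interpolation=cv2.INTER_CUBIC)
cv2.imwrite('pics/crop1.png',c)
for n,u,v,z in[('top',425,227,.094),('top',322,181,.012),('top',418,190,.012),('top',341,178,.05),('top',371,182,.05),('top',401,186,.05),('top',369,237,.12)]: print(u,v,ray(n,u,v,z).round(4))
hsv=cv2.cvtColor(a,cv2.COLOR_BGR2HSV)
m=((hsv[...,0]<8)|(hsv[...,0]>172))&(hsv[...,1]>150)&(hsv[...,2]>120)
n,l,s,ce=cv2.connectedComponentsWithStats(m.astype('uint8'))
print([(s[i].tolist(),ce[i].round(1)) for i in range(1,n) if s[i,4]>15])
E
```

```text
425 227 [ 0.4106 -0.3324  0.094 ]
322 181 [ 0.5372 -0.1114  0.012 ]
418 190 [ 0.5082 -0.3449  0.012 ]
341 178 [ 0.5348 -0.1561  0.05  ]
371 182 [ 0.5232 -0.2261  0.05  ]
401 186 [ 0.5117 -0.2957  0.05  ]
369 237 [ 0.3906 -0.2063  0.12  ]
[([288, 205, 11, 12, 86], array([292.7, 210.5])), ([420, 222, 10, 9, 87], array([424.6, 226. ])), ([362, 229, 17, 16, 208], array([370.3, 236.3]))]
```

View pics/crop1.png

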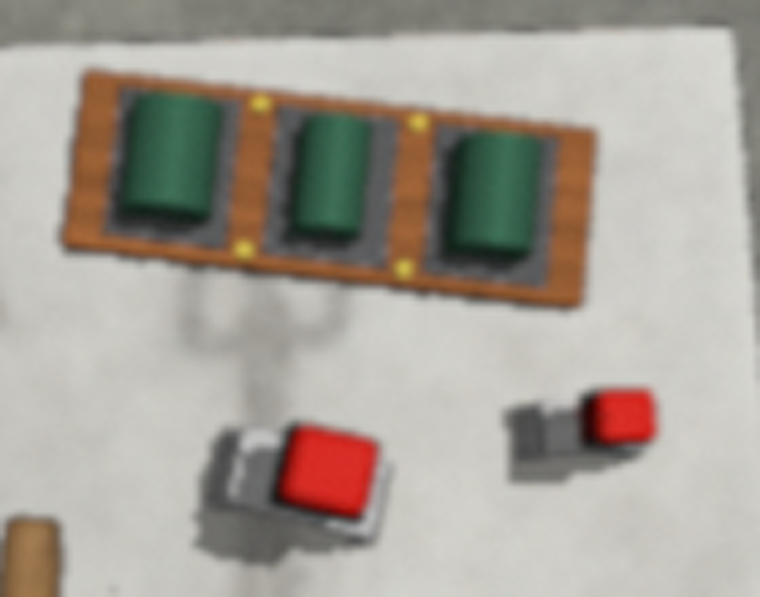

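The crop shows the small steel gauge at (620,415), clearly smaller than the one at (330,470). The formers look wide, narrow and medium from left to right, at x = 170, 335 and 495. I'll go above the gauge.

```bash
python3 -m pendant '[{"travel":[24,38,0],"rotation":[0,0,-0.1],"hand":1},{"travel":[48,76,0],"rotation":[0,0,-0.2],"hand":1},{"travel":[72,114,0],"rotation":[0,0,-0.3],"hand":1},{"travel":[96,152,0],"rotation":[0,0,-0.36],"hand":1},{"travel":[120,190,0],"rotation":[0,0,-0.36],"hand":1},{"travel":[144,228,0],"rotation":[0,0,-0.36],"hand":1},{"travel":[160,255,0],"rotation":[0,0,-0.36],"hand":1},{"travel":[170,270,0],"rotation":[0,0,-0.36],"hand":1},{"travel":[170,270,0],"rotation":[0,0,-0.36],"hand":1},{"travel":[170,270,0],"rotation":[0,0,-0.36],"hand":1},{"travel":[170,270,0],"rotation":[0,0,-0.36],"hand":1}]' 
python3 - <<'E'
from h import *
ci=camera_info('wrist');np.savez('w1.npz',K=ci['camera_matrix'],T=ci['camera_from_world'])
save('wrist','w1.png');T=np.array(ci['camera_from_world']);print(-T[:3,:3].T@T[:3,3],T[2,:3])
from scipy.spatial.transform import Rotation as R
s=state();print(s['tcp_pos'],R.from_quat(s['eef_rot'],scalar_first=True).as_matrix().round(3),proj('wrist',[.411,-.332,.094]))
E
```

```text
t: 1.2
tcp_pos: [0.411, -0.3341, 0.2067]
eef_rot: [-0.505, 0.505, -0.495, 0.495]
force: [-0.4, -1.0, 0.7]
finger_gap: 0.0855
[ 0.48387693 -0.33345206  0.37460472] [-0.29124763 -0.00643921 -0.95662603]
[ 0.41098321 -0.33419502  0.20670311] [[ 0.019 -0.     1.   ]
 [-1.     0.     0.019]
 [-0.    -1.    -0.   ]] [315.89221176 184.70531054]
```

View pics/w1.png

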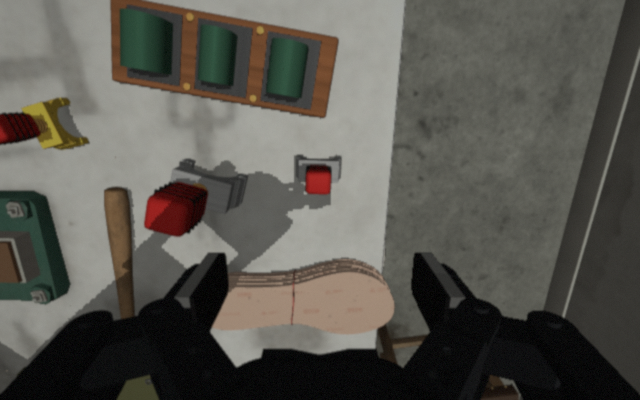

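The wrist view shows the gauge at about (318,178) with its legs spread along image x, so its yaw is near 0, and the rack is above it. Next I'll measure the grip's centre and yaw, and the rack.

```bash
python3 - <<'E'
from h import *
d=np.load('w1.npz');ci=dict(camera_matrix=d['K'],camera_from_world=d['T'])
a=cv2.imread('pics/w1.png');hsv=cv2.cvtColor(a,cv2.COLOR_BGR2HSV)
m=((hsv[...,0]<8)|(hsv[...,0]>172))&(hsv[...,1]>150)&(hsv[...,2]>70)
m[:, :260]=0;m[230:]=0
ys,xs=np.nonzero(m);print(xs.min(),xs.max(),ys.min(),ys.max())
for v in range(ys.min(),ys.max()+1,3): r=xs[ys==v];print(v,r.min(),r.max(),a[v,318].tolist())
cv2.imwrite('pics/w1c.png',cv2.resize(np.hstack([a[0:120,100:350],a[140:260,270:370]]),None,fx=2.2,fy=2.2,interpolation=cv2.INTER_CUBIC))
# rack corners z=.012
for u,v in[(111,0),(111,82),(325,116),(338,38)]: print(ray('wrist',u,v,.012,ci).round(4))
for u,v in[(295,157),(341,157)]: print('leafback',ray('wrist',u,v,.0385,ci).round(4))
for i,(u,v) in enumerate([(147,40),(217,55),(288,67)]): print(ray('wrist',u,v,.05,ci).round(4))
E
```

```text
306 330 171 193
171 308 327 [13, 15, 78]
174 306 330 [30, 34, 144]
177 306 330 [39, 41, 161]
180 306 330 [36, 40, 160]
183 306 329 [35, 39, 158]
186 306 329 [34, 37, 155]
189 306 329 [34, 37, 154]
192 308 328 [32, 34, 140]
[ 0.5786 -0.1207  0.012 ]
[ 0.5003 -0.1072  0.012 ]
[ 0.4693 -0.3402  0.012 ]
[ 0.5485 -0.3518  0.012 ]
leafback [ 0.427  -0.3086  0.0385]
leafback [ 0.428  -0.358   0.0385]
[ 0.5364 -0.1711  0.05  ]
[ 0.5248 -0.2356  0.05  ]
[ 0.5156 -0.3029  0.05  ]
```

View pics/w1c.png

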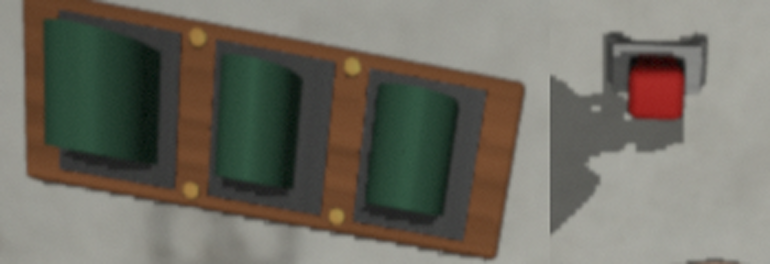

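```bash
python3 - <<'E'
from h import *
d=np.load('w1.npz');ci=dict(camera_matrix=d['K'],camera_from_world=d['T'])
print('grip',ray('wrist',318,182.5,.094,ci), 'top',ray('top',425,226.5,.094))
# formers: green mask in wrist and top, min-area rect
for n,f,c in(('wrist','w1',ci),('top','top0',camera_info('top'))):
    a=cv2.imread(f'pics/{f}.png');hsv=cv2.cvtColor(a,cv2.COLOR_BGR2HSV)
    m=((hsv[...,0]>60)&(hsv[...,0]<100)&(hsv[...,1]>90)&(hsv[...,2]>35)).astype('uint8')
    k,l,s,ce=cv2.connectedComponentsWithStats(m)
    for i in range(1,k):
        if s[i,4]<150: continue
        pts=np.argwhere(l==i)[:,::-1]
        if ce[i][1]>205 or ce[i][0]<110: continue
        P=np.array([ray(n,u,v,.05,c)[:2] for u,v in pts]);r=cv2.minAreaRect((P*1000).astype('float32'))
        print(n,ce[i].round(1),np.round(P.mean(0),4),'rect',np.round(r[0],1),np.round(r[1],1),round(r[2],1))
E
```

```text
grip [ 0.4131851  -0.33376893  0.094     ] top [ 0.41170328 -0.33247132  0.094     ]
wrist [141.1  40.4] [ 0.5358 -0.1655] rect [ 535.1 -166.2] [38.7 49.1] 80.7
wrist [214.5  54.3] [ 0.5251 -0.2333] rect [ 524.7 -233.4] [28.8 48.3] 81.5
wrist [286.3  67.3] [ 0.5151 -0.3012] rect [ 514.8 -301.2] [33.3 48.8] 80.9
top [341.1 178.5] [ 0.5337 -0.1563] rect [ 534.2 -156.4] [36.1 50.8] 82.0
top [370.4 182.2] [ 0.5229 -0.2246] rect [ 523.2 -224.4] [28.1 51. ] 80.9
top [400.5 185.5] [ 0.513  -0.2945] rect [ 512.9 -294.4] [34.8 51.9] 80.1
```

The formers read about 41, 31 and 36 mm from left to right. The measured gauge centre is (0.4125, -0.3333) and its yaw matches the jaws. I'll grasp it now.

```bash
python3 -m pendant '[{"travel":[1.5,0.8,-40],"rotation":[0,0,0],"hand":1},{"travel":[1.5,0.8,-80],"rotation":[0,0,0],"hand":1},{"travel":[1.5,0.8,-115],"rotation":[0,0,0],"hand":1},{"travel":[1.5,0.8,-135],"rotation":[0,0,0],"hand":1},{"travel":[1.5,0.8,-147],"rotation":[0,0,0],"hand":0.8},{"travel":[1.5,0.8,-150],"rotation":[0,0,0],"hand":0.5},{"travel":[1.5,0.8,-150],"rotation":[0,0,0],"hand":0.4},{"travel":[1.5,0.8,-150],"rotation":[0,0,0],"hand":0.3},{"travel":[1.5,0.8,-150],"rotation":[0,0,0],"hand":0.2},{"travel":[1.5,0.8,-150],"rotation":[0,0,0],"hand":0.1},{"travel":[1.5,0.8,-150],"rotation":[0,0,0],"hand":0.1},{"travel":[1.5,0.8,-150],"rotation":[0,0,0],"hand":0.1},{"travel":[1.5,0.8,-150],"rotation":[0,0,0],"hand":0.1},{"travel":[1.5,0.8,-150],"rotation":[0,0,0],"hand":0.1}]' 40
```

```text
t: 2.65
tcp_pos: [0.4135, -0.3333, 0.0575]
eef_rot: [-0.505, 0.505, -0.494, 0.495]
force: [0.3, -2.0, 2.0]
finger_gap: 0.0229
```

```bash
python3 -m pendant '[{"travel":[0,0,20],"rotation":[0,0,0],"hand":0.1},{"travel":[0,0,55],"rotation":[0,0,0],"hand":0.1},{"travel":[0,0,90],"rotation":[0,0,0],"hand":0.1},{"travel":[35,15,90],"rotation":[0,0,-0.05],"hand":0.1},{"travel":[70,35,90],"rotation":[0,0,-0.1],"hand":0.1},{"travel":[100,70,90],"rotation":[0,0,-0.15],"hand":0.1},{"travel":[110,110,90],"rotation":[0,0,-0.167],"hand":0.1},{"travel":[117,145,90],"rotation":[0,0,-0.167],"hand":0.1},{"travel":[121,170,90],"rotation":[0,0,-0.167],"hand":0.1},{"travel":[121,176.5,90],"rotation":[0,0,-0.167],"hand":0.1},{"travel":[121,176.5,90],"rotation":[0,0,-0.167],"hand":0.1},{"travel":[121,176.5,90],"rotation":[0,0,-0.167],"hand":0.1},{"travel":[121,176.5,90],"rotation":[0,0,-0.167],"hand":0.1}]'
python3 - <<'E'
from h import *
s=state();print(s['tcp_pos'],s['force'].round(2),s['torque'].round(3),s['finger_gap'])
ci=camera_info('wrist');np.savez('w2.npz',K=ci['camera_matrix'],T=ci['camera_from_world'])
save('wrist','w2.png')
s=get_image('side')[:,:,::-1];cv2.imwrite('pics/s2.png',cv2.resize(s[140:250,230:390],None,fx=4.5,fy=4.5,interpolation=cv2.INTER_CUBIC))
E
```

```text
t: 3.95
tcp_pos: [0.5337, -0.1571, 0.1466]
eef_rot: [0.462, -0.462, 0.536, -0.535]
force: [-0.6, -0.3, -2.8]
finger_gap: 0.0225
[ 0.53365351 -0.15711014  0.14664994] [-0.61 -0.31 -2.77] [ 0.04  -0.005 -0.013] 0.022511800253311988
```

View pics/w2.png

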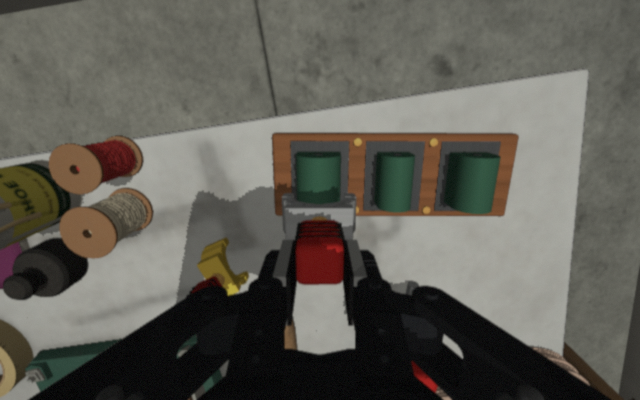

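View pics/s2.png

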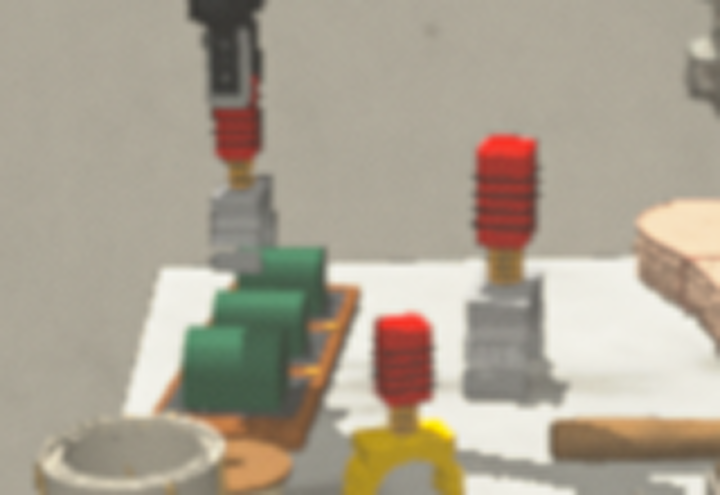

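The gauge is held upright and the rack edges are level in the image, so the yaw is aligned. The left former's centre is at x≈318, against 320 for the tool plane. I'll touch down gently here on the wide one.

```bash

python3 -m pendant '[{"travel":[0,0,-20],"rotation":[0,0,0],"hand":0.1},{"travel":[0,0,-40],"rotation":[0,0,0],"hand":0.1},{"travel":[0,0,-48],"rotation":[0,0,0],"hand":0.1},{"travel":[0,0,-50],"rotation":[0,0,0],"hand":0.1},{"travel":[0,0,-50],"rotation":[0,0,0],"hand":0.1},{"travel":[0,0,-50],"rotation":[0,0,0],"hand":0.1}]'
python3 -m pendant '[{"travel":[0,0,-1],"rotation":[0,0,0],"hand":0.1},{"travel":[0,0,-2],"rotation":[0,0,0],"hand":0.1},{"travel":[0,0,-3],"rotation":[0,0,0],"hand":0.1},{"travel":[0,0,-3],"rotation":[0,0,0],"hand":0.1},{"travel":[0,0,-3],"rotation":[0,0,0],"hand":0.1}]'
python3 -m pendant '[{"travel":[0,0,-1],"rotation":[0,0,0],"hand":0.1},{"travel":[0,0,-2],"rotation":[0,0,0],"hand":0.1},{"travel":[0,0,-2],"rotation":[0,0,0],"hand":0.1},{"travel":[0,0,-2],"rotation":[0,0,0],"hand":0.1}]'
```

```text
t: 4.65
tcp_pos: [0.5348, -0.1566, 0.0981]
eef_rot: [-0.462, 0.462, -0.535, 0.536]
force: [-0.7, 0.7, -2.0]
finger_gap: 0.0226
t: 5.15
tcp_pos: [0.5344, -0.1564, 0.0944]
eef_rot: [-0.462, 0.462, -0.535, 0.536]
force: [-0.5, -0.2, 0.0]
finger_gap: 0.0228
t: 5.55
tcp_pos: [0.5344, -0.1563, 0.0924]
eef_rot: [-0.462, 0.462, -0.535, 0.535]
force: [-1.0, -1.7, 1.4]
finger_gap: 0.0225
```

Contact came about 17 mm above the home height with the spring taking up (1.4 N after 2 mm), so the gauge stands on its legs: this is the 41 mm former. Moving to the middle place.

```bash

python3 -m pendant '[{"travel":[0,0,15],"rotation":[0,0,0],"hand":0.1},{"travel":[0,0,40],"rotation":[0,0,0],"hand":0.1},{"travel":[-4,-25,48],"rotation":[0,0,0],"hand":0.1},{"travel":[-9,-60,48],"rotation":[0,0,0],"hand":0.1},{"travel":[-10.5,-70.5,48],"rotation":[0,0,0],"hand":0.1},{"travel":[-10.5,-70.5,48],"rotation":[0,0,0],"hand":0.1},{"travel":[-10.5,-70.5,48],"rotation":[0,0,0],"hand":0.1},{"travel":[-10.5,-70.5,48],"rotation":[0,0,0],"hand":0.1}]'
cat > g.py <<'E'
from h import *
import sys
ci=camera_info('wrist');a=save('wrist',sys.argv[1])[:,:,::-1].copy()
hsv=cv2.cvtColor(a,cv2.COLOR_BGR2HSV)
m=((hsv[...,0]>60)&(hsv[...,0]<100)&(hsv[...,1]>90)&(hsv[...,2]>30)).astype('uint8')
k,l,s,ce=cv2.connectedComponentsWithStats(m)
from scipy.spatial.transform import Rotation as R
st=state();M=R.from_quat(st['eef_rot'],scalar_first=True).as_matrix();p=st['tcp_pos']
print('tcp',p.round(4),'cam lateral',((lambda T:(-T[:3,:3].T@T[:3,3]-p)@M)(np.array(ci['camera_from_world']))).round(4))
for i in range(1,k):
    if s[i,4]<300 or ce[i][1]>220: continue
    rows=np.argwhere(l==i); 
    v=int(np.median(rows[:,0])); r=rows[rows[:,0]==v][:,1]
    L=[(ray('wrist',u,v,.030,ci)-p)@M for u in(r.min(),r.max()+1)]
    tb=[(ray('wrist',s[i,0]+s[i,2]/2,y,.05,ci)-p)@M for y in(s[i,1],s[i,1]+s[i,3])]
    print(s[i],v,'lateral edges at z=.03 mm',[round(x[0]*1e3,1) for x in L],'len edges at .05',[round(x[2]*1e3,1) for x in tb])
E
python3 g.py w3.png
```

```text
t: 6.35
tcp_pos: [0.5234, -0.2255, 0.1395]
eef_rot: [0.462, -0.462, 0.535, -0.535]
force: [-0.3, -0.0, -2.7]
finger_gap: 0.0228
tcp [ 0.5235 -0.2255  0.1396] cam lateral [ 0.0011 -0.1679  0.0728]
[ 218  153   49   62 2577] 182 lateral edges at z=.03 mm [np.float64(-89.2), np.float64(-48.3)] len edges at .05 [np.float64(33.1), np.float64(-21.1)]
[ 304  154   34   49 1493] 178 lateral edges at z=.03 mm [np.float64(-11.8), np.float64(17.2)] len edges at .05 [np.float64(32.2), np.float64(-10.1)]
[ 380  154   44   62 2270] 184 lateral edges at z=.03 mm [np.float64(58.3), np.float64(93.8)] len edges at .05 [np.float64(32.2), np.float64(-22.0)]
```

```bash

python3 -m pendant '[{"travel":[1,-2,-10],"rotation":[0,0,0],"hand":0.1},{"travel":[1,-2,-25],"rotation":[0,0,0],"hand":0.1},{"travel":[1,-2,-31],"rotation":[0,0,0],"hand":0.1},{"travel":[1,-2,-34],"rotation":[0,0,0],"hand":0.1},{"travel":[1,-2,-37],"rotation":[0,0,0],"hand":0.1},{"travel":[1,-2,-40],"rotation":[0,0,0],"hand":0.1},{"travel":[1,-2,-40],"rotation":[0,0,0],"hand":0.1}]'
python3 -m pendant '[{"travel":[0,0,-2],"rotation":[0,0,0],"hand":0.1},{"travel":[0,0,-4],"rotation":[0,0,0],"hand":0.1},{"travel":[0,0,-6],"rotation":[0,0,0],"hand":0.1},{"travel":[0,0,-6],"rotation":[0,0,0],"hand":0.1},{"travel":[0,0,-6],"rotation":[0,0,0],"hand":0.1}]'
```

```text
t: 7.1
tcp_pos: [0.5245, -0.2286, 0.0997]
eef_rot: [0.462, -0.462, 0.535, -0.535]
force: [-0.4, -0.3, -3.0]
finger_gap: 0.0228
t: 7.6
tcp_pos: [0.5245, -0.2286, 0.0939]
eef_rot: [0.462, -0.462, 0.535, -0.535]
force: [0.3, 0.1, -2.2]
finger_gap: 0.0228
```

```bash

python3 -m pendant '[{"travel":[0,0,-2],"rotation":[0,0,0],"hand":0.1},{"travel":[0,0,-4],"rotation":[0,0,0],"hand":0.1},{"travel":[0,0,-6],"rotation":[0,0,0],"hand":0.1},{"travel":[0,0,-8],"rotation":[0,0,0],"hand":0.1},{"travel":[0,0,-10],"rotation":[0,0,0],"hand":0.1},{"travel":[0,0,-12],"rotation":[0,0,0],"hand":0.1},{"travel":[0,0,-13],"rotation":[0,0,0],"hand":0.1},{"travel":[0,0,-13],"rotation":[0,0,0],"hand":0.1},{"travel":[0,0,-13],"rotation":[0,0,0],"hand":0.1}]'
python3 -m pendant '[{"travel":[0,0,-2],"rotation":[0,0,0],"hand":0.1},{"travel":[0,0,-4],"rotation":[0,0,0],"hand":0.1},{"travel":[0,0,-5],"rotation":[0,0,0],"hand":0.1},{"travel":[0,0,-5],"rotation":[0,0,0],"hand":0.1},{"travel":[0,0,-5],"rotation":[0,0,0],"hand":0.1}]'
python3 -m pendant '[{"travel":[0,0,-1],"rotation":[0,0,0],"hand":0.1},{"travel":[0,0,-2],"rotation":[0,0,0],"hand":0.1},{"travel":[0,0,-2],"rotation":[0,0,0],"hand":0.1},{"travel":[0,0,-2],"rotation":[0,0,0],"hand":0.1}]'
```

```text
t: 8.5
tcp_pos: [0.5246, -0.2287, 0.081]
eef_rot: [-0.462, 0.462, -0.535, 0.535]
force: [-0.7, -0.6, -2.0]
finger_gap: 0.0229
t: 9.0
tcp_pos: [0.5248, -0.2287, 0.0763]
eef_rot: [-0.462, 0.462, -0.535, 0.535]
force: [-0.2, 0.9, -0.0]
finger_gap: 0.0229
t: 9.4
tcp_pos: [0.5248, -0.2287, 0.0743]
eef_rot: [-0.462, 0.462, -0.535, 0.535]
force: [-1.4, 0.7, 4.1]
finger_gap: 0.0228
```

Contact is at roughly 0.077–0.079, which could be an off-centre 31 mm or the 36 mm. I'll ease off and feel the side play.

```bash

python3 -m pendant '[{"travel":[0,0,1],"rotation":[0,0,0],"hand":0.1},{"travel":[0,0,2],"rotation":[0,0,0],"hand":0.1},{"travel":[0,0,2],"rotation":[0,0,0],"hand":0.1},{"travel":[0,0,2],"rotation":[0,0,0],"hand":0.1}]'
cat > f.py <<'E'
from station import state
s=state();print(s['tcp_pos'].round(4),s['force'].round(2),s['torque'].round(3))
E
python3 f.py
python3 -m pendant '[{"travel":[0.1,0.7,0],"rotation":[0,0,0],"hand":0.1},{"travel":[0.2,1.5,0],"rotation":[0,0,0],"hand":0.1},{"travel":[0.2,1.5,0],"rotation":[0,0,0],"hand":0.1},{"travel":[0.2,1.5,0],"rotation":[0,0,0],"hand":0.1}]'
python3 f.py
python3 -m pendant '[{"travel":[-0.1,-0.7,0],"rotation":[0,0,0],"hand":0.1},{"travel":[-0.2,-1.5,0],"rotation":[0,0,0],"hand":0.1},{"travel":[-0.3,-2.2,0],"rotation":[0,0,0],"hand":0.1},{"travel":[-0.4,-3,0],"rotation":[0,0,0],"hand":0.1},{"travel":[-0.4,-3,0],"rotation":[0,0,0],"hand":0.1},{"travel":[-0.4,-3,0],"rotation":[0,0,0],"hand":0.1}]'
python3 f.py
```

```text
t: 9.8
tcp_pos: [0.5246, -0.2287, 0.0758]
eef_rot: [-0.462, 0.462, -0.535, 0.535]
force: [0.3, 0.7, 1.9]
finger_gap: 0.0223
[ 0.5246 -0.2287  0.0758] [0.32 0.68 1.93] [ 0.077 -0.048 -0.043]
t: 10.2
tcp_pos: [0.5248, -0.2273, 0.0759]
eef_rot: [-0.462, 0.462, -0.535, 0.535]
force: [0.2, -1.8, 1.4]
finger_gap: 0.0225
[ 0.5248 -0.2273  0.0759] [ 0.19 -1.76  1.43] [-0.236  0.016  0.046]
t: 10.8
tcp_pos: [0.5243, -0.2293, 0.0757]
eef_rot: [0.462, -0.462, 0.536, -0.535]
force: [0.7, 5.2, 1.9]
finger_gap: 0.0228
[ 0.5243 -0.2293  0.0757] [0.69 5.2  1.89] [ 1.212 -0.247  0.045]
```

```bash

python3 -m pendant '[{"travel":[0.2,1.5,0],"rotation":[0,0,0],"hand":0.1},{"travel":[0.4,3,0],"rotation":[0,0,0],"hand":0.1},{"travel":[0.4,3,0],"rotation":[0,0,0],"hand":0.1},{"travel":[0.4,3,0],"rotation":[0,0,0],"hand":0.1}]'
python3 f.py
python3 -m pendant '[{"travel":[0.1,0.7,0],"rotation":[0,0,0],"hand":0.1},{"travel":[0.15,1,0],"rotation":[0,0,0],"hand":0.1},{"travel":[0.15,1,0],"rotation":[0,0,0],"hand":0.1},{"travel":[0.15,1,0],"rotation":[0,0,0],"hand":0.1}]'
python3 f.py
```

```text
t: 11.2
tcp_pos: [0.5247, -0.2278, 0.0761]
eef_rot: [-0.462, 0.462, -0.535, 0.536]
force: [-0.3, -0.7, 0.8]
finger_gap: 0.0226
[ 0.5247 -0.2278  0.0761] [-0.26 -0.72  0.77] [-0.085  0.005  0.013]
t: 11.6
tcp_pos: [0.5249, -0.2265, 0.076]
eef_rot: [-0.462, 0.462, -0.535, 0.535]
force: [-0.4, -2.4, 0.6]
finger_gap: 0.0228
[ 0.5249 -0.2265  0.076 ] [-0.37 -2.39  0.63] [-0.424  0.05  -0.04 ]
```

```bash

python3 -m pendant '[{"travel":[0.15,1,0],"rotation":[0,0,0],"hand":0.1},{"travel":[0.15,1,0],"rotation":[0,0,0],"hand":0.1},{"travel":[0.15,1,0],"rotation":[0,0,0],"hand":0.1}]'
python3 f.py
python3 -m pendant '[{"travel":[0.15,1,0],"rotation":[0,0,0],"hand":0.1},{"travel":[0.15,1,0],"rotation":[0,0,0],"hand":0.1},{"travel":[0.15,1,0],"rotation":[0,0,0],"hand":0.1}]'
python3 f.py
```

```text
t: 11.9
tcp_pos: [0.5251, -0.2255, 0.0761]
eef_rot: [-0.462, 0.462, -0.535, 0.535]
force: [0.1, -3.7, 1.4]
finger_gap: 0.0228
[ 0.5251 -0.2255  0.0761] [ 0.14 -3.65  1.39] [-0.706  0.115 -0.055]
t: 12.2
tcp_pos: [0.5253, -0.2247, 0.0761]
eef_rot: [-0.462, 0.462, -0.535, 0.536]
force: [-0.7, -4.8, 0.9]
finger_gap: 0.0228
[ 0.5253 -0.2247  0.0761] [-0.7  -4.78  0.87] [-1.291  0.171  0.011]
```

```bash

python3 - <<'E'
from h import *
a=save('wrist','w4.png')[:,:,::-1];s=get_image('side')[:,:,::-1]
c=cv2.resize(a[110:310,200:460],(780,600),interpolation=cv2.INTER_CUBIC);cv2.imwrite('pics/w4c.png',c);cv2.imwrite('pics/s4.png',s)
E
python3 f.py
```

```text
[ 0.5253 -0.2247  0.0761] [-1.15 -4.49  0.85] [-1.215  0.184 -0.042]
```

View pics/w4c.png

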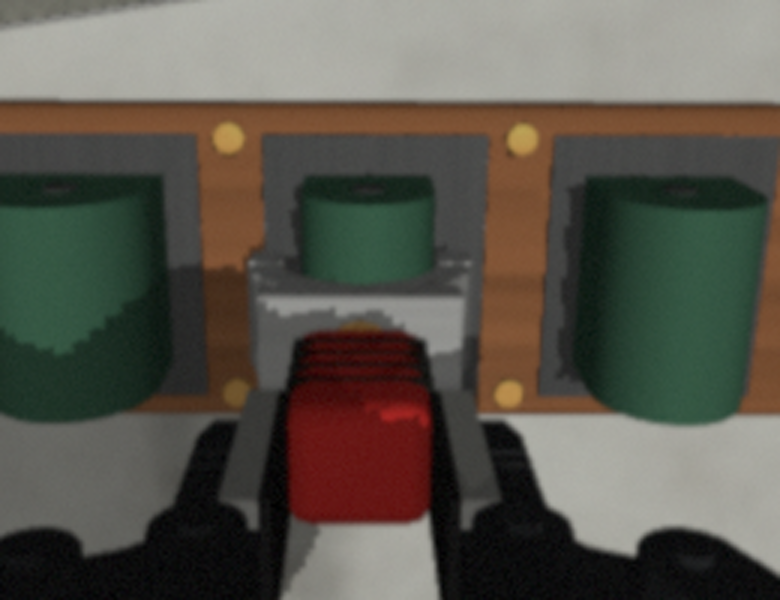

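The middle former is visibly the narrowest, with clear gaps inside the legs, and the gauge shifts about 4.6 mm side to side between light contacts, so it is the loose 31 mm one. Closing the gripper had pre-compressed the spring about 3 mm, which explains the contact heights. Lifting and going to the right one.

```bash

python3 -m pendant '[{"travel":[-0.3,-1.5,2],"rotation":[0,0,0],"hand":0.1},{"travel":[-0.4,-2.5,6],"rotation":[0,0,0],"hand":0.1},{"travel":[-0.4,-2.5,20],"rotation":[0,0,0],"hand":0.1},{"travel":[-0.4,-2.5,40],"rotation":[0,0,0],"hand":0.1},{"travel":[-0.4,-2.5,58],"rotation":[0,0,0],"hand":0.1},{"travel":[-3,-20,63],"rotation":[0,0,0],"hand":0.1},{"travel":[-7,-50,63],"rotation":[0,0,0],"hand":0.1},{"travel":[-10,-70,63],"rotation":[0,0,0],"hand":0.1},{"travel":[-10,-75,63],"rotation":[0,0,0],"hand":0.1},{"travel":[-10,-75,63],"rotation":[0,0,0],"hand":0.1},{"travel":[-10,-75,63],"rotation":[0,0,0],"hand":0.1},{"travel":[-10,-75,63],"rotation":[0,0,0],"hand":0.1}]'
python3 f.py; python3 g.py w5.png
python3 - <<'E'
import cv2
a=cv2.imread('pics/w5.png');cv2.imwrite('pics/w5c.png',cv2.resize(a[110:310,200:460],(780,600),interpolation=cv2.INTER_CUBIC))
E
```

```text
t: 13.5
tcp_pos: [0.5152, -0.2983, 0.1386]
eef_rot: [0.462, -0.462, 0.535, -0.535]
force: [0.4, -0.1, -2.0]
finger_gap: 0.0227
[ 0.5152 -0.2983  0.1386] [ 0.43 -0.07 -1.95] [ 0.032 -0.023  0.052]
tcp [ 0.5152 -0.2983  0.1387] cam lateral [ 0.0011 -0.1679  0.0729]
[ 133  156   60   62 2810] 186 lateral edges at z=.03 mm [np.float64(-164.7), np.float64(-116.5)] len edges at .05 [np.float64(30.7), np.float64(-23.5)]
[ 221  157   39   60 1922] 185 lateral edges at z=.03 mm [np.float64(-86.4), np.float64(-54.6)] len edges at .05 [np.float64(29.9), np.float64(-22.6)]
[ 300  157   39   46 1648] 179 lateral edges at z=.03 mm [np.float64(-15.4), np.float64(19.0)] len edges at .05 [np.float64(29.9), np.float64(-9.8)]
```

View pics/w5c.png

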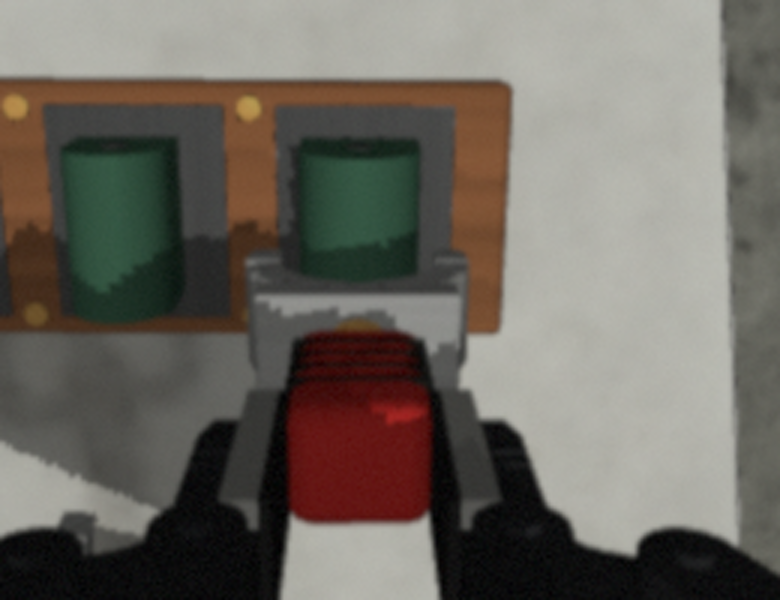

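The right former measures 34.4 mm by the mask, where the middle one read 29, so it is the 36. The gauge is upright and nearly centred. Descending.

```bash

python3 -m pendant '[{"travel":[0.5,-1.2,-8],"rotation":[0,0,0],"hand":0.1},{"travel":[0.5,-1.2,-18],"rotation":[0,0,0],"hand":0.1},{"travel":[0.5,-1.2,-25],"rotation":[0,0,0],"hand":0.1},{"travel":[0.5,-1.2,-28],"rotation":[0,0,0],"hand":0.1},{"travel":[0.5,-1.2,-28],"rotation":[0,0,0],"hand":0.1},{"travel":[0.5,-1.2,-28],"rotation":[0,0,0],"hand":0.1}]'
python3 -m pendant '[{"travel":[0,0,-2],"rotation":[0,0,0],"hand":0.1},{"travel":[0,0,-4],"rotation":[0,0,0],"hand":0.1},{"travel":[0,0,-6],"rotation":[0,0,0],"hand":0.1},{"travel":[0,0,-8],"rotation":[0,0,0],"hand":0.1},{"travel":[0,0,-8],"rotation":[0,0,0],"hand":0.1},{"travel":[0,0,-8],"rotation":[0,0,0],"hand":0.1}]'; python3 f.py
python3 -m pendant '[{"travel":[0,0,-2],"rotation":[0,0,0],"hand":0.1},{"travel":[0,0,-4],"rotation":[0,0,0],"hand":0.1},{"travel":[0,0,-4],"rotation":[0,0,0],"hand":0.1},{"travel":[0,0,-4],"rotation":[0,0,0],"hand":0.1}]'; python3 f.py
```

```text
t: 14.15
tcp_pos: [0.5158, -0.3004, 0.1109]
eef_rot: [0.462, -0.462, 0.535, -0.535]
force: [0.4, -0.0, -2.3]
finger_gap: 0.0228
t: 14.75
tcp_pos: [0.5157, -0.3003, 0.1028]
eef_rot: [0.462, -0.462, 0.535, -0.535]
force: [0.9, -0.2, -1.3]
finger_gap: 0.0227
[ 0.5157 -0.3003  0.1028] [ 0.94 -0.24 -1.3 ] [0.022 0.011 0.008]
t: 15.15
tcp_pos: [0.5156, -0.3003, 0.0988]
eef_rot: [0.462, -0.462, 0.535, -0.535]
force: [-0.6, -0.8, -1.7]
finger_gap: 0.0225
[ 0.5156 -0.3003  0.0988] [-0.59 -0.83 -1.67] [-0.035  0.007 -0.039]
```

```bash

python3 -m pendant '[{"travel":[0,0.4,-2],"rotation":[0,0,0],"hand":0.1},{"travel":[0,0.4,-4],"rotation":[0,0,0],"hand":0.1},{"travel":[0,0.4,-4],"rotation":[0,0,0],"hand":0.1},{"travel":[0,0.4,-4],"rotation":[0,0,0],"hand":0.1}]'; python3 f.py
python3 -m pendant '[{"travel":[0,0,-2],"rotation":[0,0,0],"hand":0.1},{"travel":[0,0,-4],"rotation":[0,0,0],"hand":0.1},{"travel":[0,0,-4],"rotation":[0,0,0],"hand":0.1},{"travel":[0,0,-4],"rotation":[0,0,0],"hand":0.1}]'; python3 f.py
```

```text
t: 15.55
tcp_pos: [0.5156, -0.2999, 0.0948]
eef_rot: [0.462, -0.462, 0.535, -0.535]
force: [0.0, 0.2, -1.8]
finger_gap: 0.023
[ 0.5156 -0.2999  0.0948] [ 0.04  0.18 -1.81] [-0.04  -0.01   0.024]
t: 15.95
tcp_pos: [0.5156, -0.2997, 0.0906]
eef_rot: [0.462, -0.462, 0.535, -0.535]
force: [0.4, 0.7, -1.5]
finger_gap: 0.0224
[ 0.5156 -0.2997  0.0906] [ 0.38  0.68 -1.52] [ 0.265 -0.099  0.057]
```

```bash

python3 -m pendant '[{"travel":[0,0.5,0],"rotation":[0,0,0],"hand":0.1},{"travel":[0,0.5,-2],"rotation":[0,0,0],"hand":0.1},{"travel":[0,0.5,-4],"rotation":[0,0,0],"hand":0.1},{"travel":[0,0.5,-4],"rotation":[0,0,0],"hand":0.1},{"travel":[0,0.5,-4],"rotation":[0,0,0],"hand":0.1}]'; python3 f.py
python3 -m pendant '[{"travel":[0,0,-2],"rotation":[0,0,0],"hand":0.1},{"travel":[0,0,-4],"rotation":[0,0,0],"hand":0.1},{"travel":[0,0,-4],"rotation":[0,0,0],"hand":0.1},{"travel":[0,0,-4],"rotation":[0,0,0],"hand":0.1}]'; python3 f.py
```

```text
t: 16.45
tcp_pos: [0.5155, -0.2993, 0.0866]
eef_rot: [0.462, -0.462, 0.535, -0.535]
force: [0.0, 0.5, -1.6]
finger_gap: 0.0225
[ 0.5155 -0.2993  0.0866] [ 0.04  0.46 -1.57] [ 0.194 -0.032 -0.003]
t: 16.85
tcp_pos: [0.5156, -0.2993, 0.0826]
eef_rot: [0.462, -0.462, 0.535, -0.535]
force: [-0.2, 1.3, -1.9]
finger_gap: 0.0226
[ 0.5156 -0.2993  0.0826] [-0.23  1.32 -1.92] [ 0.241 -0.094 -0.07 ]
```

```bash

python3 -m pendant '[{"travel":[0,0.5,0],"rotation":[0,0,0],"hand":0.1},{"travel":[0,0.5,-1],"rotation":[0,0,0],"hand":0.1},{"travel":[0,0.5,-2],"rotation":[0,0,0],"hand":0.1},{"travel":[0,0.5,-2],"rotation":[0,0,0],"hand":0.1},{"travel":[0,0.5,-2],"rotation":[0,0,0],"hand":0.1}]'; python3 f.py
python3 -m pendant '[{"travel":[0,0,-1],"rotation":[0,0,0],"hand":0.1},{"travel":[0,0,-2],"rotation":[0,0,0],"hand":0.1},{"travel":[0,0,-2],"rotation":[0,0,0],"hand":0.1},{"travel":[0,0,-2],"rotation":[0,0,0],"hand":0.1}]'; python3 f.py
```

```text
t: 17.35
tcp_pos: [0.5159, -0.2991, 0.0812]
eef_rot: [-0.462, 0.462, -0.535, 0.535]
force: [-0.1, -0.0, -0.8]
finger_gap: 0.023
[ 0.5159 -0.2991  0.0812] [-0.14 -0.02 -0.8 ] [ 0.092 -0.008  0.02 ]
t: 17.75
tcp_pos: [0.5159, -0.2991, 0.0793]
eef_rot: [-0.462, 0.462, -0.535, 0.535]
force: [-0.3, -0.1, 1.9]
finger_gap: 0.0228
[ 0.5159 -0.2991  0.0793] [-0.27 -0.12  1.89] [ 0.133  0.086 -0.042]
```

Contact at about 0.082, where the 36 mm former was predicted, with no side load. Pressing to half spring (about 6 N), then feeling for side play.

```bash

python3 -m pendant '[{"travel":[0,0,-1],"rotation":[0,0,0],"hand":0.1},{"travel":[0,0,-2],"rotation":[0,0,0],"hand":0.1},{"travel":[0,0,-2],"rotation":[0,0,0],"hand":0.1},{"travel":[0,0,-2],"rotation":[0,0,0],"hand":0.1}]'; python3 f.py
python3 -m pendant '[{"travel":[0.1,0.6,0],"rotation":[0,0,0],"hand":0.1},{"travel":[0.2,1.2,0],"rotation":[0,0,0],"hand":0.1},{"travel":[0.2,1.2,0],"rotation":[0,0,0],"hand":0.1}]'; python3 f.py
python3 -m pendant '[{"travel":[-0.2,-1.2,0],"rotation":[0,0,0],"hand":0.1},{"travel":[-0.4,-2.4,0],"rotation":[0,0,0],"hand":0.1},{"travel":[-0.4,-2.4,0],"rotation":[0,0,0],"hand":0.1}]'; python3 f.py
python3 -m pendant '[{"travel":[0.2,1.2,0],"rotation":[0,0,0],"hand":0.1},{"travel":[0.2,1.2,0],"rotation":[0,0,0],"hand":0.1},{"travel":[0.2,1.2,0],"rotation":[0,0,0],"hand":0.1}]'; python3 f.py
```

```text
t: 18.15
tcp_pos: [0.5159, -0.2991, 0.0773]
eef_rot: [-0.462, 0.462, -0.535, 0.535]
force: [-1.2, 0.6, 4.6]
finger_gap: 0.0228
[ 0.5159 -0.2991  0.0773] [-1.2   0.62  4.58] [ 0.204  0.192 -0.05 ]
t: 18.45
tcp_pos: [0.5161, -0.2985, 0.0773]
eef_rot: [-0.462, 0.462, -0.535, 0.536]
force: [-1.1, -1.9, 4.1]
finger_gap: 0.0224
[ 0.5161 -0.2985  0.0773] [-1.11 -1.86  4.06] [-0.539  0.302 -0.016]
t: 18.75
tcp_pos: [0.5157, -0.2992, 0.0767]
eef_rot: [0.463, -0.461, 0.536, -0.535]
force: [0.4, 2.2, 4.6]
finger_gap: 0.0228
[ 0.5157 -0.2992  0.0767] [0.44 2.16 4.56] [ 0.826 -0.143 -0.011]
t: 19.05
tcp_pos: [0.5158, -0.299, 0.077]
eef_rot: [-0.462, 0.462, -0.535, 0.535]
force: [0.6, 1.7, 4.0]
finger_gap: 0.023
[ 0.5158 -0.299   0.077 ] [0.58 1.71 4.02] [ 0.291 -0.036 -0.014]
```

It is snug: it moves only about 0.7 mm between ±2 N (the middle one moved 4.6 mm). I'll centre the side load, ease the spring off, check, then release.

```bash

python3 -m pendant '[{"travel":[0,0.3,1],"rotation":[0,0,0],"hand":0.1},{"travel":[0,0.3,2.5],"rotation":[0,0,0],"hand":0.1},{"travel":[0,0.3,3.7],"rotation":[0,0,0],"hand":0.1},{"travel":[0,0.3,3.7],"rotation":[0,0,0],"hand":0.1},{"travel":[0,0.3,3.7],"rotation":[0,0,0],"hand":0.1}]' 20; python3 f.py
python3 - <<'E'
from h import *
a=save('wrist','w6.png')[:,:,::-1];t=get_image('top')[:,:,::-1]
c=cv2.resize(a[110:310,200:460],(600,460),interpolation=cv2.INTER_CUBIC)
cv2.imwrite('pics/w6c.png',c);cv2.imwrite('pics/t6.png',t)
E
```

```text
t: 19.55
tcp_pos: [0.5155, -0.2987, 0.0802]
eef_rot: [0.462, -0.462, 0.535, -0.535]
force: [0.3, -0.5, -0.1]
finger_gap: 0.023
[ 0.5155 -0.2987  0.0802] [ 0.33 -0.49 -0.12] [-0.14  -0.246 -0.01 ]
```

View pics/w6c.png

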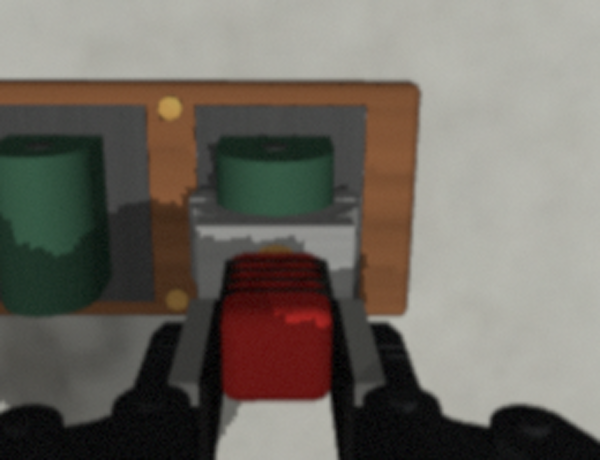

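```bash
python3 - <<'E'
from h import *
s=state()['tcp_pos']
for v in(157,212): print((ray('wrist',319,110+v*200/460,.05)-s).round(4))
E
python3 -m pendant '[{"travel":[0,0,0.9],"rotation":[0,0,0],"hand":0.1},{"travel":[0,0,0.9],"rotation":[0,0,0],"hand":0.1},{"travel":[0,0,0.9],"rotation":[0,0,0],"hand":0.1}]' 20; python3 f.py
```

```text
[ 0.0255 -0.0047 -0.0303]
[ 0.0094 -0.0023 -0.0303]
t: 19.95
tcp_pos: [0.5153, -0.2985, 0.0812]
eef_rot: [0.462, -0.462, 0.535, -0.535]
force: [0.8, -0.2, 0.3]
finger_gap: 0.0225
[ 0.5153 -0.2985  0.0812] [ 0.78 -0.23  0.28] [-0.104 -0.077 -0.046]
```

```bash

python3 -m pendant '[{"travel":[1,-0.15,0.3],"rotation":[0,0,0],"hand":0.1},{"travel":[2,-0.3,0.3],"rotation":[0,0,0],"hand":0.1},{"travel":[2,-0.3,0.3],"rotation":[0,0,0],"hand":0.1}]' 20; python3 f.py
python3 -m pendant '[{"travel":[0,0,0],"rotation":[0,0,0],"hand":0.3},{"travel":[0,0,0],"rotation":[0,0,0],"hand":0.4},{"travel":[0,0,0],"rotation":[0,0,0],"hand":0.6},{"travel":[0,0,0],"rotation":[0,0,0],"hand":0.9},{"travel":[0,0,0],"rotation":[0,0,0],"hand":1},{"travel":[0,0,0],"rotation":[0,0,0],"hand":1},{"travel":[0,0,0],"rotation":[0,0,0],"hand":1},{"travel":[0,0,0],"rotation":[0,0,0],"hand":1}]'; python3 f.py
```

```text
t: 20.25
tcp_pos: [0.5175, -0.2986, 0.0814]
eef_rot: [0.462, -0.462, 0.536, -0.535]
force: [0.4, 0.0, -2.5]
finger_gap: 0.0226
[ 0.5175 -0.2986  0.0814] [ 0.36  0.04 -2.45] [-0.044  0.054 -0.021]
t: 21.05
tcp_pos: [0.5177, -0.2989, 0.0818]
eef_rot: [0.462, -0.462, 0.535, -0.535]
force: [0.0, 0.2, -0.4]
finger_gap: 0.085
[ 0.5177 -0.2989  0.0818] [ 0.03  0.22 -0.42] [ 0.003 -0.009 -0.024]
```

Released. Retreating straight up, then looking.

```bash

python3 -m pendant '[{"travel":[0,0,15],"rotation":[0,0,0],"hand":1},{"travel":[0,0,45],"rotation":[0,0,0],"hand":1},{"travel":[0,0,80],"rotation":[0,0,0],"hand":1},{"travel":[0,0,110],"rotation":[0,0,0],"hand":1},{"travel":[0,0,130],"rotation":[0,0,0],"hand":1},{"travel":[0,0,130],"rotation":[0,0,0],"hand":1},{"travel":[0,0,130],"rotation":[0,0,0],"hand":1},{"travel":[0,0,130],"rotation":[0,0,0],"hand":1}]'; python3 f.py
python3 - <<'E'
from h import *
w=save('wrist','w7.png');s=save('side','s7.png')
a=cv2.resize(w[150:300,230:410],(600,500),interpolation=cv2.INTER_CUBIC)
c=cv2.resize(s[150:240,255:365],(200,164),interpolation=cv2.INTER_CUBIC)
c=cv2.resize(s[150:250,265:330],(200,308),interpolation=cv2.INTER_CUBIC)
c=np.vstack([c,np.zeros((192,200,3),'uint8')])
cv2.imwrite('pics/f7.png',np.hstack([a,c])[:,:,::-1])
E
```

```text
t: 21.85
tcp_pos: [0.5169, -0.2984, 0.21]
eef_rot: [0.462, -0.462, 0.536, -0.534]
force: [0.6, -0.1, 0.3]
finger_gap: 0.0852
[ 0.5169 -0.2984  0.21  ] [ 0.6  -0.15  0.29] [-0.049  0.024  0.038]
```

View pics/f7.png

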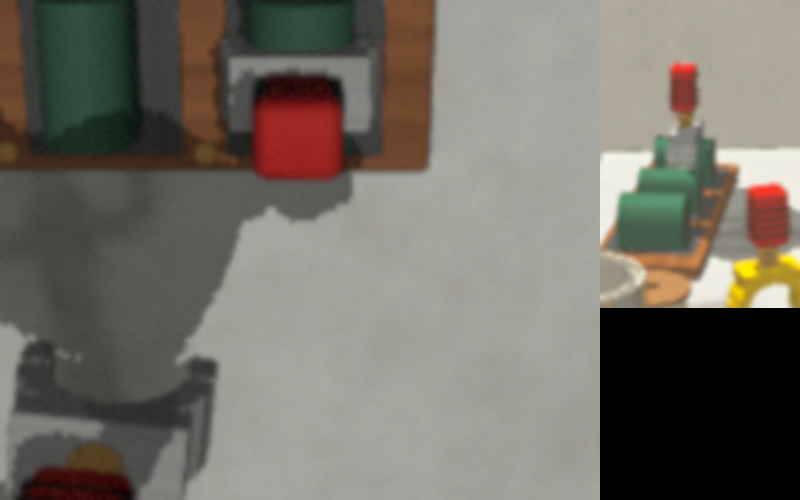

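The gauge stands upright and square on the right-hand former. In the side crop its leaf (x≈668–702) is centred on the former (x≈655–715). Signing off.

```bash
python3 -c "
from station import *
print(sign_off(),state()['t'])"
```

```text
the job is handed in; nothing more can be done
the job is handed in; nothing more can be done
```

The small steel gauge is sitting on the right-hand former (lowest world y), the 36 mm one it fits. I handed the job in at about 22 s of the 54 s.

- **Left former (41 mm):** the gauge stood on its leg ends. First contact was about 14 mm higher than on the right-hand former.
- **Middle former (31 mm):** the crown went about 3.5 mm lower than on the right-hand one, and it shifted about 4.6 mm sideways, so it was loose.
- **Right former (36 mm):** the gauge went home without side load. I pressed it until the spring gave about 5 mm, estimated from about 6 N of force. It was snug, moving about 0.7 mm between ±2 N. I eased the spring off, slid the gauge 2 mm along the former to centre it, and released it.

**Last checks:** the final pictures show it upright, square and midway along the former, with the gripper clear above it.

**What disagreed:**
- The contact heights only fit if closing the gripper had pressed the spring about 3 mm before the lift. I inferred that from the force reading and did not measure it directly.
- On the middle former, the side force rose to about 5 N before I was sure of the play.
- Just before release, one estimate put the gauge about 3 mm short of midway, which is why I slid it.

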